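Sort a stack of bearings into their dishes

TASK

Take the stack of four ball bearings apart and lay each one flat in the dish of its size: the smallest bearing in the smallest dish, and so on up to the largest in the largest. Set them down gently, without dropping them, and leave the vee block and the blue tube where they are.

Things in the scene. Friction and masses are not known exactly. Their poses are not given: they have to be found in the camera images.
- bearing_a: largest ball bearing, plain steel, a flat round ring 52 mm across and 15 mm thick (its bore is blocked: take it over the outer rim); starts at the bottom of the stack, on the bench. Origin: centre of its underside; z up along its axis.
- bearing_b: second largest ball bearing, plain steel, a flat round ring 40 mm across and 12 mm thick (its bore is blocked: take it over the outer rim); starts second from the bottom, on the largest. Origin: centre of its underside; z up along its axis.
- bearing_c: second smallest ball bearing, steel with an orange seal, a flat round ring 28 mm across and 8 mm thick (its bore is blocked: take it over the outer rim); starts third from the bottom, on the 40 mm one. Origin: centre of its underside; z up along its axis.
- bearing_d: smallest ball bearing, steel with a black seal, a flat round ring 22 mm across and 9 mm thick (its bore is blocked: take it over the outer rim); starts on top of the stack. Origin: centre of its underside; z up along its axis.
- dish_a: largest of four low round dark steel dishes fixed to the bench: 74 mm across inside, 82 mm outside; floor 3 mm above the bench, rim 6 mm above the bench (so 3 mm above its floor). It is for the 52 mm bearing. Origin: centre of its underside, on the bench.
- dish_b: second largest of four low round dark steel dishes fixed to the bench: 60 mm across inside, 68 mm outside; floor 3 mm above the bench, rim 6 mm above the bench (so 3 mm above its floor). It is for the 40 mm bearing. Origin: centre of its underside, on the bench.
- dish_c: second smallest of four low round dark steel dishes fixed to the bench: 48 mm across inside, 56 mm outside; floor 3 mm above the bench, rim 6 mm above the bench (so 3 mm above its floor). It is for the 28 mm bearing. Origin: centre of its underside, on the bench.
- dish_d: smallest of four low round dark steel dishes fixed to the bench: 38 mm across inside, 46 mm outside; floor 3 mm above the bench, rim 6 mm above the bench (so 3 mm above its floor). It is for the 22 mm bearing. Origin: centre of its underside, on the bench.
- vee_block: grey steel vee block, 50x44x32 mm, a bystander standing on the bench; origin: centre of its underside
- grease_tube: dark blue tube, 51x181x34 mm, a bystander lying on the bench; origin: centre of its underside
Things that resemble listed ones, but are neither listed nor needed, are in the scene too. Leave any orange or red look-alike of the bearing_a alone. Leave any yellow look-alike of the dish_c alone.

How it is judged (in metres and radians):
At the end, for the whole second after the job is handed in: Every bearing lies flat (within 0.04 rad) and at rest on the floor of its own dish, its underside at most 5 mm above the bench and its centre within 12 mm (52 mm bearing), 11 mm (40 mm and 28 mm) or 9 mm (22 mm) of the dish's centre (horizontal distance between bearing_a and dish_a below 0.012 m and z of bearing_a in the frame of dish_a below 0.005 m and angle between each of bearing_a, bearing_b, bearing_c, bearing_d's own z axis and vertical below 0.04 rad and linear speed of each of bearing_a, bearing_b, bearing_c, bearing_d below 0.02 m/s and angular speed of each of bearing_a, bearing_b, bearing_c, bearing_d below 0.2 rad/s and horizontal distance between bearing_b and dish_b below 0.011 m and z of bearing_b in the frame of dish_b below 0.005 m and horizontal distance between bearing_c and dish_c below 0.011 m and z of bearing_c in the frame of dish_c below 0.005 m and horizontal distance between bearing_d and dish_d below 0.009 m and z of bearing_d in the frame of dish_d below 0.005 m); the robot touches nothing.
It fails at once if the vee block is pushed more than 20 mm from its place (distance of vee_block from where it was at the start of the episode above 0.02 m).
It fails at once if the blue tube is pushed more than 20 mm from its place (distance of grease_tube from where it was at the start of the episode above 0.02 m).
It fails at once if a bearing is dropped or thrown (it falls freely faster than 0.6 m/s, a drop of some 18 mm) ((contact force between bearing_a and anything else below 0.01 N and linear speed of bearing_a above 0.6 m/s) or (contact force between bearing_b and anything else below 0.01 N and linear speed of bearing_b above 0.6 m/s) or (contact force between bearing_c and anything else below 0.01 N and linear speed of bearing_c above 0.6 m/s) or (contact force between bearing_d and anything else below 0.01 N and linear speed of bearing_d above 0.6 m/s)).
It also fails if it takes over 83 s, if anything falls off the work surface, if the arm or the gripper's body presses on something with over 40 N, if the wrist force passes 120 N, or if a joint passes its speed limit or range.

ROBOT

A 7-joint arm with a two-finger parallel gripper is mounted at the origin on a cart in front of the work surface, level with it; the furniture and walls round the work are solid. World frame = base frame: x ahead of the robot, y to its left, z up, the work surface at z = 0. Lengths are in mm, angles in rad, forces in N, time in s.
With the tool pointing down it reaches from about 400 to 850 mm from the base axis. Payload 4.4 kg.
Tool frame: the origin (TCP) lies at the very end of the fingers, on their centre line; the grasp point (between the pads) lies 19 mm behind it; z points along the fingers, y is the line along which they close (so a half turn about z gives the same grasp; the last joint's range is limited). The gripper opens to 94 mm and grips with 3 to 60 N. Pads are 16 mm wide; open, the fingers measure 119 mm over their backs; the gripper's body (75 mm by 177 mm) begins 78 mm behind the grasp point.
Start: joints at [1.044, 0.628, 0.038, 1.517, -0.027, 0.996, -0.02], TCP at [289.061, -582.204, 205.478] pointing down, gripper open.
Joint ranges: [-3.06, 3.06], [-0.37, 2.12], [-1.25, 1.32], [0.18, 2.47], [-1.1, 4.24], [0.23, 1.98], [-2.94, 2.94]. Speed limits (rad/s): [2.57, 2.57, 3.14, 3.14, 3.14, 3.14, 3.14].

INTERFACE

Orientations are given as a unit quaternion [x, y, z, w].
In Python, from rig import observe, get_image, camera_model, job_done, masks_of gives the robot as it stands. The module is installed in compiled form; this text tells all that it offers.
- The arm moves only by the shell command python3 -m crank 'ROWS' [OPENING] [FORCE]. ROWS is JSON, a list of rows, each a list of 6 numbers: the shift along the tool's x, y, z in cm, then the turn, a rotation vector about the tool's x, y, z in degrees. In form: [[x, y, z, wx, wy, wz], ...]. A call has 1 to 8 rows; each row is the pose to reach, as a shift and turn from the pose commanded when the call began, along the tool's axes at that moment; what a row does not reach only later rows make up. A row lasts 1/10 s, in which the tool goes at most 50 mm and 8.59 degrees, less where a joint would pass 70% of its speed; a pose out of reach is approached as far as the arm can. A call with a gripper value outside its range is refused whole. OPENING is the finger opening in cm, from 0 to 9.4, set as the call begins (- or left out, the last holds). The fingers move at their own pace and stop on an object; FORCE is the grip in N (left out, the last holds). Time passes only in rows, so rows that repeat a pose let the fingers close. It gives the time, the measured TCP pose, the force, the opening and the grip force at its end, in the units of the state.
- observe(): the state, without advancing time (a new reading comes with each control period).
- get_image(name): name is "scene" or "top" or "wrist"; returns (picture, depth): 420x560x3 uint8, red, green, blue; 420x560 float32, mm along the optical axis (not along the pixel's ray), 0 where there is no reading.
- camera_model(name): a dict with "fx", "fy", "cx", "cy" (pixels), "xyz" and "orientation" of the camera in the world. Camera axes: x right, y down, z forward; pixel columns grow to the right and rows downward; lengths in mm; the calibration is good to about 2 mm. A picture is of the moment at which its call begins: read the wrist's pose just before it. camera_model takes no time and is no camera call; for the wrist camera it gives the pose at the moment of the call.
- job_done(): hands the job in; it is judged then, once.
Trained networks look in the newest picture that a camera, given by its name, has taken for a name from the list of things; names that differ only in an ending like _2 or _b are one class to them, and where a whole thing is asked for, a point or a joint stands for the part that bears it (a point fixed in the world has none). Each returns a list of dicts, best first, with "confidence" (0 to 1); they miss things now and then, are a little off and sometimes report something else, mostly with a low value. They report only what shows in the picture. A call takes as long as a camera call. They do not tell look-alikes from the thing itself.
- masks_of(camera, thing): "region" (420x560 bool, what is visible of it) and "position" ([row, column] in pixels, amid what is visible of it).
The state is a dict: "clock": time; "q": joint angles; "qd": joint speeds; "effort": joint torques, N m; "ee_pos": TCP position; "orientation": TCP orientation; "force": force on the tool from outside, world axes, zero at the start; "wrist_torque": the same for the moment, N m; "gripper_width": opening from 0.0 (shut) to 1.0 (fully open); "grip_force": force on a finger pad.
Only numpy, scipy, OpenCV 4.12 (cv2) and the standard library are available. Lean on these libraries where they do the work, as an engineer would, in place of code of your own. Each camera call takes 0.05 s, during which the arm holds its last target. There are 200 camera calls.

## Working session

There is one attempt and no reset: what is moved stays moved. The work goes in short steps, Python scripts to look and compute and a shell command to move; the robot and the scene stay as the last step left them, time stands still between calls to the robot, and variables do not carry over. Pictures are saved under pics/ and viewed, at most 14 in all, crops included, and the job is handed in when it is done.

```bash
mkdir -p pics
cat > h.py <<'E'
import numpy as np, cv2
from rig import observe, get_image, camera_model, job_done, masks_of
from scipy.spatial.transform import Rotation as R
def pts(cam, depth, m=None):
    m = m or camera_model(cam)
    v,u=np.mgrid[0:420,0:560]
    d=depth
    p=np.stack([(u-m['cx'])/m['fx']*d,(v-m['cy'])/m['fy']*d,d],-1)
    w=p@R.from_quat(m['orientation']).as_matrix().T+np.array(m['xyz'])
    w[d==0]=np.nan
    return w
def save(n,im): cv2.imwrite(f'pics/{n}.png',im[...,::-1])
E
python3 - <<'E'
from h import *
a,d=get_image('scene'); save('s0',a)
b,e=get_image('top'); save('t0',b); np.save('t0.npy',e); np.save('s0.npy',d)
print(camera_model('top')); print(camera_model('scene'));print(camera_model('wrist')); print(observe())
E
```

```text
{'fx': 435.61174514580944, 'fy': 435.61174514580944, 'cx': 290.25369892408787, 'cy': 212.77686556590214, 'xyz': array([ 320.09253212,   97.86702181, 1256.30364979]), 'orientation': array([-0.69559061,  0.71405364, -0.04783811,  0.06318719])}
{'fx': 520.688428275625, 'fy': 520.688428275625, 'cx': 276.8259542203044, 'cy': 208.92214735109658, 'xyz': array([-45.38261749, 890.72287199, 870.09334033]), 'orientation': array([-0.29241734,  0.86276801, -0.39372933,  0.12288479])}
{'fx': 339.60532993744306, 'fy': 339.60532993744306, 'cx': 275.5596530000378, 'cy': 207.41502579198325, 'xyz': array([ 347.84299448, -553.35706715,  383.88456317]), 'orientation': array([ 0.8446052 , -0.52311443, -0.06112277,  0.09621512])}
{'clock': 0.1, 'q': array([ 1.04420596,  0.62924135,  0.03844275,  1.51823011, -0.02703456,
        0.99628793, -0.01999739]), 'qd': array([ 0.00116078,  0.00056971,  0.00074115, -0.00136423,  0.00072474,
        0.00021391, -0.00053315]), 'effort': array([ 3.80005629e-03, -5.50784647e+01,  1.14759944e+00, -1.87114692e+01,
       -5.21950645e-02,  1.91794324e-02,  1.26849545e-05]), 'ee_pos': array([ 288.80904684, -581.6700608 ,  204.66610363]), 'orientation': array([ 9.73577461e-01,  2.28355529e-01, -1.80910938e-04, -8.04683041e-04]), 'force': array([-0.21370517,  0.09690146, -0.81693816]), 'wrist_torque': array([ 0.053686  , -0.00904239,  0.01243878]), 'grip_force': 0.0, 'gripper_width': 1.000369725983996}
```

View pics/s0.png

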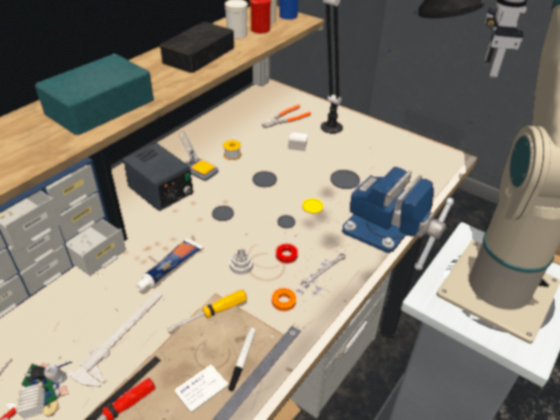

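View pics/t0.png

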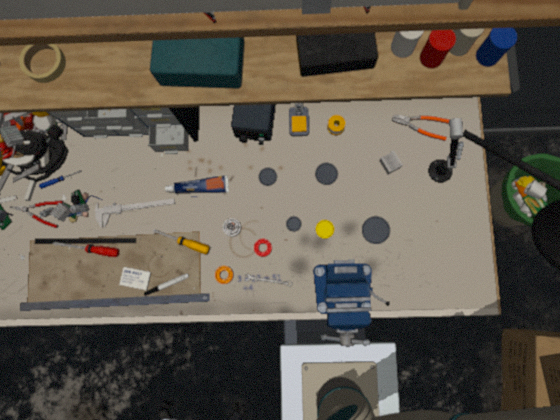

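The scene and top views show the stack at top pixel (232,228). The dark dishes are at (268,177), (327,174), (294,224) and (376,230). The vee block is at (391,161), the tube at (200,186), the yellow decoy dish at (325,229) and the vise at (343,290).

Run:
```python
from h import *
for cam,dn,pn in (('top','t0.npy','t0'),('scene','s0.npy','s0')):
    d=np.load(dn); W=pts(cam,d); a=cv2.imread(f'pics/{pn}.png'); 
    for t in ['dish_a','bearing_a','bearing_d','vee_block','grease_tube']:
        for r in masks_of(cam,t):
            if r['confidence']<.3: continue
            g=r['region']; p=W[g]; p=p[~np.isnan(p[:,0])]
            if len(p)==0: continue
            mid=(np.percentile(p,2,0)+np.percentile(p,98,0))/2
            print(cam,t,round(r['confidence'],2),np.round(r['position']),g.sum(),'mean',p.mean(0).round(1),'mid',mid.round(1),'ext',np.ptp(p,0).round())
    print('z bench', cam, np.nanmedian(W[215:220,180:190,2]) if cam=='top' else '')
```

```text
top dish_a 0.76 [223. 293.] 200 mean [488.2 114.    4.1] mid [488.1 114.    4.4] ext [44. 44. 13.]
top dish_a 0.75 [227. 321.] 277 mean [470.7  23.6   4.2] mid [470.2  24.2   4.6] ext [54. 52. 14.]
top dish_a 0.66 [177. 266.] 260 mean [630.7 187.7   3.9] mid [630.5 187.4   3.8] ext [55. 51. 16.]
top dish_a 0.65 [227. 380.] 625 mean [ 464.5 -122.2    4. ] mid [ 464.9 -122.3    4.3] ext [76. 83. 16.]
top dish_a 0.59 [172. 324.] 400 mean [634.9  12.9   4.1] mid [634.   13.4   4.7] ext [69. 65. 16.]
top bearing_a 0.79 [248. 259.] 163 mean [422.1 204.6  14.3] mid [421.  204.2  14.2] ext [46. 43. 22.]
top bearing_a 0.78 [268. 222.] 241 mean [346.8 315.4  13.4] mid [346.1 315.2   9.8] ext [52. 53. 26.]
top bearing_a 0.58 [226. 230.] 35 mean [481.7 294.   37.8] mid [481.2 292.4  23.6] ext [15. 19. 52.]
top bearing_a 0.55 [222. 236.] 159 mean [485.2 289.5  14.5] mid [484.6 292.3  13. ] ext [55. 53. 40.]
top bearing_d 0.79 [248. 259.] 163 mean [422.1 204.6  14.3] mid [421.  204.2  14.2] ext [46. 43. 22.]
top bearing_d 0.78 [268. 222.] 241 mean [346.8 315.4  13.4] mid [346.1 315.2   9.8] ext [5
[... 1642 characters left out ...]
95.9  42.9] mid [483.8 295.3  41.6] ext [23. 21. 13.]
scene bearing_d 0.59 [270. 240.] 177 mean [475.3 307.3  11.1] mid [481.6 300.1   9.7] ext [47. 45. 22.]
scene bearing_d 0.59 [254. 286.] 410 mean [422.7 207.5  10.7] mid [423.9 205.9   8.3] ext [63. 61. 21.]
scene bearing_d 0.56 [259. 241.] 42 mean [477.1 299.3  32.6] mid [479.7 297.1  32.8] ext [17. 21. 14.]
scene vee_block 0.75 [140. 296.] 245 mean [ 655.4 -164.4   22. ] mid [ 656.  -168.8   17.8] ext [57. 59. 36.]
scene vee_block 0.7 [253. 242.] 76 mean [484.2 293.4  42.7] mid [485.3 293.2  41.6] ext [46. 57. 49.]
scene grease_tube 0.61 [263. 169.] 1119 mean [606.3 395.5  17.4] mid [614.8 396.1  17.3] ext [ 74. 185.  38.]
z bench scene
```

Run:
```python
from h import *
W=pts('top',np.load('t0.npy'))
for n,(r0,r1,c0,c1) in dict(vise=(258,350,305,395),lamp=(110,290,455,560),base=(150,190,425,455)).items():
    p=W[r0:r1,c0:c1].reshape(-1,3); p=p[p[:,2]>30]
    for lo,hi in ((30,100),(100,160),(160,300),(300,500),(500,1200)):
        s=p[(p[:,2]>=lo)&(p[:,2]<hi)]
        if len(s)>5: print(n,lo,hi,len(s),np.percentile(s,1,0).round(),np.percentile(s,99,0).round())
```

```text
vise 30 100 783 [ 155. -134.   30.] [375.  37. 100.]
vise 100 160 2463 [165. -71. 101.] [363.  34. 152.]
lamp 100 160 21 [ 616. -330.  103.] [ 631. -314.  160.]
lamp 160 300 81 [ 607. -314.  169.] [ 626. -261.  297.]
lamp 300 500 2544 [ 342. -411.  319.] [ 623. -213.  479.]
base 30 100 115 [ 617. -331.   31.] [ 645. -303.   89.]
base 100 160 69 [ 615. -324.  101.] [ 648. -297.  158.]
base 160 300 54 [ 607. -301.  165.] [ 636. -256.  293.]
```

Run:
```python
from h import *
a=cv2.imread('pics/s0.png'); 
W=pts('scene',np.load('s0.npy')); T=pts('top',np.load('t0.npy'))
for n,p in (('top',T[100:300,400:].reshape(-1,3)),('scene',W[:200,300:].reshape(-1,3))):
    p=p[(p[:,2]>150)&(p[:,0]>200)&(p[:,0]<700)&(p[:,1]<-150)&(p[:,1]>-900)]
    for z in range(150,900,40):
        s=p[(p[:,2]>=z)&(p[:,2]<z+40)]
        if len(s)>5: print(n,z,len(s),np.percentile(s,2,0)[:2].round(),np.percentile(s,50,0)[:2].round(),np.percentile(s,98,0)[:2].round())
b=cv2.imread('pics/t0.png')
cv2.imwrite('pics/c1.png',np.hstack([cv2.resize(a[0:150,410:560],(400,400)),cv2.resize(b[100:300,430:560],(390,400))[:, :]]))
```

```text
top 150 35 [ 614. -321.] [ 623. -303.] [ 637. -289.]
top 190 40 [ 612. -306.] [ 620. -293.] [ 634. -277.]
top 230 53 [ 609. -295.] [ 618. -276.] [ 635. -263.]
top 270 65 [ 606. -282.] [ 617. -268.] [ 630. -250.]
top 310 31 [ 603. -257.] [ 605. -246.] [ 606. -236.]
top 350 124 [ 403. -422.] [ 455. -374.] [ 603. -227.]
top 390 1372 [ 342. -407.] [ 404. -378.] [ 609. -206.]
top 430 906 [ 397. -387.] [ 562. -274.] [ 627. -208.]
top 470 223 [ 476. -371.] [ 494. -355.] [ 514. -333.]
scene 150 94 [ 616. -308.] [ 630. -294.] [ 646. -284.]
scene 190 219 [ 257. -631.] [ 316. -527.] [ 642. -274.]
scene 230 292 [ 256. -628.] [ 314. -526.] [ 639. -262.]
scene 270 280 [ 228. -624.] [ 276. -508.] [ 637. -248.]
scene 310 902 [ 225. -640.] [ 277. -513.] [ 632. -238.]
scene 350 588 [ 250. -569.] [ 294. -540.] [ 629. -224.]
scene 390 1243 [ 255. -569.] [ 372. -382.] [ 626. -208.]
```

View pics/c1.png

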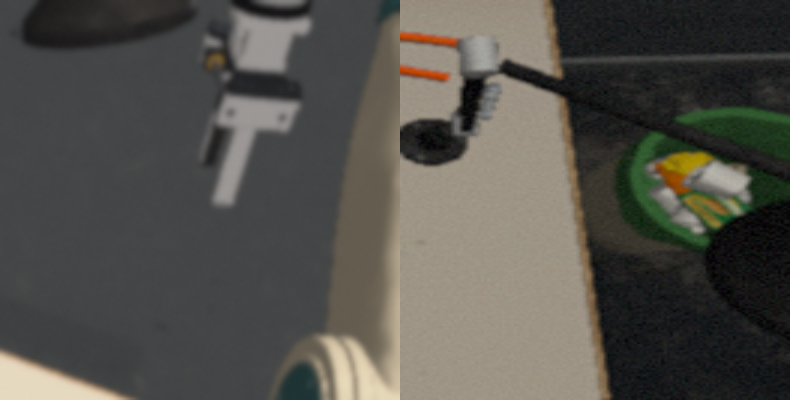

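The crop shows the lamp head near (404,-378) at z 350–430, and the lamp arm rises to about z 510. Both block a direct swing, so I'll go over them.

```bash
python3 -m crank '[[-1.2,-5.3,-37,0,0,0],[-1.2,-5.3,-37,0,0,0],[-1.2,-5.3,-37,0,0,0],[-1.2,-5.3,-37,0,0,0],[-1.2,-5.3,-37,0,0,0],[-1.2,-5.3,-37,0,0,0],[-1.2,-5.3,-37,0,0,0],[-1.2,-5.3,-37,0,0,0]]'; python3 -m crank '[[0,0,-0.5,0,0,0],[0,0,-0.5,0,0,0]]'
```

```text
clock: 1.4
ee_pos: [254.4, -540.0, 580.7]
orientation: [0.974, 0.228, 0.001, 0.004]
force: [-1.0, -0.2, -0.2]
gripper_width: 1.001
grip_force: 0.0
clock: 1.6
ee_pos: [254.9, -540.3, 580.1]
orientation: [0.974, 0.228, 0.0, 0.0]
force: [0.0, -0.4, -1.0]
gripper_width: 1.003
grip_force: 0.0
```

```bash
python3 -m crank '[[38,-35,0,0,0,26.4],[38,-35,0,0,0,26.4],[38,-35,0,0,0,26.4],[38,-35,0,0,0,26.4],[38,-35,0,0,0,26.4],[38,-35,0,0,0,26.4],[38,-35,0,0,0,26.4],[38,-35,0,0,0,26.4]]'; python3 -c "
from h import *
o=observe();print(o['ee_pos'],o['orientation'],o['q'])"
```

```text
clock: 2.4
ee_pos: [396.2, -167.7, 578.2]
orientation: [1.0, 0.0, -0.002, -0.001]
force: [0.6, -0.1, -0.0]
gripper_width: 1.002
grip_force: 0.0
[ 396.23870102 -167.68304835  578.22886505] [ 9.99998027e-01  1.08388546e-04 -1.88026762e-03 -6.31058298e-04] [ 0.40777866  0.09758372 -0.08488055  1.31205665  0.0083727   1.73626251
 -1.24593319]
```

```bash
python3 -m crank '[[8.8,-46,20,0,0,0],[8.8,-46,20,0,0,0],[8.8,-46,20,0,0,0],[8.8,-46,20,0,0,0],[8.8,-46,20,0,0,0],[8.8,-46,20,0,0,0],[8.8,-46,20,0,0,0],[8.8,-46,20,0,0,0]]' >/dev/null; python3 -c "
from h import *
o=observe();print(o['ee_pos'],o['orientation'],o['q'])"
```

```text
[464.36249015 192.51203394 420.25662136] [ 9.99998055e-01  2.07395072e-04 -1.76011516e-03  8.65759226e-04] [-0.1395429   0.25437089 -0.41253609  1.54814377  0.10292363  1.36461084
 -2.13211933]
```

```bash
python3 -m crank '[[2,-10,26,0,0,0],[2,-10,26,0,0,0],[2,-10,26,0,0,0],[2,-10,26,0,0,0],[2,-10,26,0,0,0],[2,-10,26,0,0,0],[2,-10,26,0,0,0],[2,-10,26,0,0,0]]' >/dev/null
python3 - <<'E'
from h import *
a,d=get_image('wrist'); m=camera_model('wrist'); np.save('w1.npy',d); save('w1',a)
o=observe();print(o['ee_pos'],o['orientation'],o['q'][6])
W=pts('wrist',d,m); np.save('W1.npy',W)
z=W[...,2]
sel=lambda lo,hi:(z>lo)&(z<hi)&(abs(W[...,0]-484)<50)&(abs(W[...,1]-293)<50)
for lo,hi in ((-5,5),(10,18),(22,30),(32,38),(40,50)):
    p=W[sel(lo,hi)]
    if len(p): print(lo,hi,len(p),p.mean(0).round(1),((p.min(0)+p.max(0))/2).round(1),np.ptp(p,0).round())
E
```

```text
[485.39520065 290.67883608 163.79848676] [ 9.99999975e-01 -5.10190200e-05 -9.80087735e-05  1.94789584e-04] -2.4214790211367507
-5 5 7164 [486.1 293.    1.4] [484. 293.   2.] [100. 100.   6.]
10 18 749 [491.3 294.9  15.8] [486.4 292.9  14. ] [51. 51.  8.]
22 30 657 [487.9 292.2  27.8] [486.  292.4  26. ] [40. 39.  8.]
32 38 223 [491.9 290.9  36.3] [487.  292.4  35.1] [27. 27.  6.]
40 50 437 [485.8 292.8  45.1] [485.5 292.8  44. ] [22. 22.  8.]
```

View pics/w1.png

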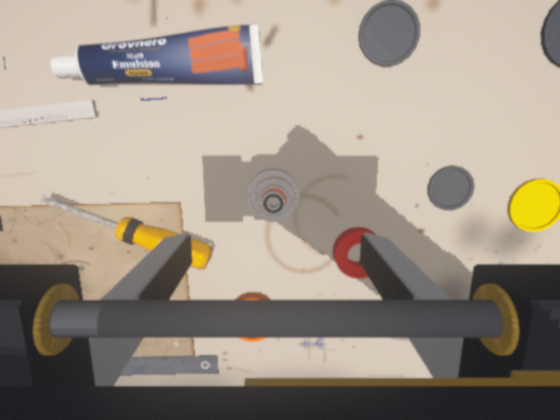

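The wrist view shows the stack concentric at pixel (273,195), which is about (486, 292.7) in the world, with dishes c and d in view and clear surroundings. Next I'll descend for bearing_d.

```bash
python3 - <<'E'
from h import *
a=cv2.imread('pics/w1.png').astype(int); W=np.load('W1.npy')
dark=((a.max(2)<125)&((a.max(2)-a.min(2))<25)).astype(np.uint8)
n,l,s,c=cv2.connectedComponentsWithStats(dark[:230])
for i in range(1,n):
    if 600<s[i,4]<6000:
        g=np.zeros((420,560),bool); g[:230]=l==i
        p=W[g]; p=p[np.isfinite(p[:,0])]
        print(s[i],((np.percentile(p,1,0)+np.percentile(p,99,0))/2).round(1),np.ptp(p,0).round())
E
python3 -m crank '[[0,-0.2,5,0,0,0],[0,-0.2,10,0,0,0],[0,-0.2,10,0,0,0],[0,-0.2,11,0,0,0],[0,-0.2,12,0,0,0],[0,-0.2,12.6,0,0,0],[0,-0.2,12.6,0,0,0],[0,-0.2,12.6,0,0,0]]' 4 20
```

```text
[ 359    0   60   66 3062] [635.2 188.1   5.8] [56. 54.  9.]
[541   0  19  67 918] [634.8  37.7   5.4] [56. 21.  8.]
[ 81  68 173  17 981] [594.7 384.6  19.1] [ 13. 145.  33.]
[ 428  166   45   43 1503] [493.1 115.5   5.3] [43. 44.  8.]
clock: 4.85
ee_pos: [486.2, 293.6, 38.4]
orientation: [1.0, 0.0, 0.001, -0.0]
force: [0.1, -0.6, 0.9]
gripper_width: 0.426
grip_force: 0.0
```

```bash
python3 -m crank '[[0,0,0.05,0,0,0],[0,0,0.05,0,0,0],[0,0,0.05,0,0,0],[0,0,0.05,0,0,0],[0,0,0.05,0,0,0],[0,0,0.05,0,0,0]]' 1.4 20
```

```text
clock: 5.45
ee_pos: [485.8, 293.4, 37.2]
orientation: [1.0, 0.0, 0.0, -0.0]
force: [0.2, -0.5, 3.4]
gripper_width: 0.217
grip_force: 20.0
```

```bash
python3 -m crank '[[0,0,-1.5,0,0,0],[0,0.5,-3.5,0,0,0],[0.1,3.5,-3.5,0,0,0],[0.3,7,-3.5,0,0,0],[0.5,10.5,-3.5,0,0,0],[0.6,14,-3.5,0,0,0],[0.7,16.5,-3.5,0,0,0],[0.7,17.7,-3.5,0,0,0]]' - 30
python3 - <<'E'
from h import *
a,d=get_image('wrist'); save('w2',a); o=observe(); print(o['ee_pos'],o['gripper_width'],o['grip_force'])
W=pts('wrist',d); np.save('W2.npy',W)
g=a.astype(int); dark=((g.max(2)<125)&((g.max(2)-g.min(2))<25)).astype(np.uint8)
n,l,s,c=cv2.connectedComponentsWithStats(dark[:240])
for i in range(1,n):
    if 600<s[i,4]<8000:
        m=np.zeros((420,560),bool); m[:240]=l==i
        p=W[m]; p=p[np.isfinite(p[:,0])]
        print(s[i],((np.percentile(p,1,0)+np.percentile(p,99,0))/2).round(1),np.ptp(p,0).round())
E
```

```text
clock: 6.25
ee_pos: [492.5, 113.2, 71.6]
orientation: [1.0, -0.002, -0.0, 0.001]
force: [0.5, 0.2, -0.4]
gripper_width: 0.219
grip_force: 30.0
[492.39553614 112.22566699  71.6004042 ] 0.21635829718182767 29.99534021364525
[ 377    0  102   59 4275] [622.1  12.4   4.2] [37. 66.  8.]
[ 246  190   60   50 2421] [494.9 111.8  38.3] [38. 45. 85.]
[530 207  30  33 620] [486.5 -94.5   4.2] [26. 22.  7.]
```

View pics/w2.png

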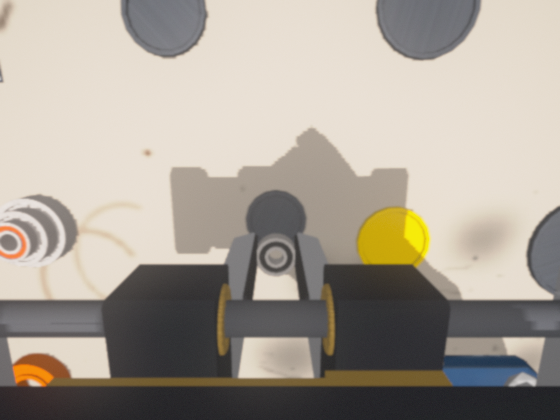

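Run:
```python
from h import *
W=np.load('W2.npy'); a=cv2.imread('pics/w2.png')
for r in range(186,200,2): print(r,a[r,276],W[r,276].round(1))
for c in (242,244,246,248,250,300,302,304,306,308): print(c,a[222,c],W[222,c].round(1))
m=camera_model('wrist');print(m['xyz'],observe()['ee_pos'])
```

```text
186 [145 156 167] [516.2 111.4   0.9]
188 [142 153 163] [ 5.145e+02  1.114e+02 -3.000e-01]
190 [105 110 115] [513.4 111.4   2.1]
192 [91 91 92] [512.4 111.4   4.7]
194 [89 88 90] [511.  111.4   5.4]
196 [88 87 89] [509.1 111.4   3.3]
198 [91 90 91] [nan nan nan]
242 [141 153 164] [4.883e+02 1.375e+02 2.000e-01]
244 [136 146 157] [488.5 135.9   1. ]
246 [110 115 121] [490.1 133.9   6.7]
248 [90 87 89] [489.9 132.4   5.9]
250 [86 85 85] [489.1 131.2   3.1]
300 [82 81 82] [489.6  93.5   5.5]
302 [87 84 86] [489.7  92.    5.7]
304 [93 93 94] [489.6  90.5   5.5]
306 [123 130 138] [487.9  88.4  -0.6]
308 [140 151 162] [487.9  86.9  -0.5]
[558.33696784 111.91158126 250.72421706] [492.39553614 112.22566699  71.6004042 ]
```

```bash
python3 -m crank '[[0,0,2,0,0,0],[0,0,4,0,0,0],[0,0,5.2,0,0,0],[0,0,5.8,0,0,0],[0,0,6.1,0,0,0],[0,0,6.1,0,0,0]]'
```

```text
clock: 6.9
ee_pos: [492.7, 116.8, 10.9]
orientation: [1.0, 0.0, 0.0, -0.0]
force: [0.4, -0.1, -0.2]
gripper_width: 0.217
grip_force: 30.0
```

```bash
python3 -m crank '[[-0.05,0.15,0.2,0,0,0],[-0.05,0.15,0.3,0,0,0],[-0.05,0.15,0.3,0,0,0],[-0.05,0.15,0.3,0,0,0]]'
python3 - <<'E'
from h import *
m=camera_model('wrist');a,d=get_image('wrist'); save('w3',a[120:320,150:400])
W=pts('wrist',d,m)
for c in range(205,350,3): print(c,a[200,c].tolist(),W[200,c].round(1)) if 0 else None
g=a.astype(int); 
print(observe()['ee_pos'])
E
```

```text
clock: 7.3
ee_pos: [492.3, 114.8, 8.2]
orientation: [1.0, -0.0, 0.0, -0.0]
force: [1.1, -0.2, -0.5]
gripper_width: 0.216
grip_force: 30.0
[492.32115328 114.76146837   8.12125601]
```

View pics/w3.png

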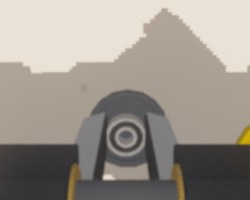

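Bearing_d sits centred over its dish at crop pixel (126,137). I'll lower it 1 mm and release.

```bash
python3 -m crank '[[0,0,0.08,0,0,0],[0,0,0.08,0,0,0],[0,0,0.08,0,0,0]]' && python3 -m crank '[[0,0,0,0,0,0],[0,0,0,0,0,0],[0,0,0,0,0,0],[0,0,-0.5,0,0,0],[0,0,-3,0,0,0],[0,0,-6,0,0,0],[0,0,-6,0,0,0]]' 4.0
python3 - <<'E'
from h import *
m=camera_model('wrist');a,d=get_image('wrist'); save('w4',a)
o=observe();print(o['ee_pos'],o['gripper_width'])
np.save('W4.npy',pts('wrist',d,m))
E
```

```text
clock: 7.65
ee_pos: [492.1, 114.8, 7.1]
orientation: [1.0, 0.0, 0.0, -0.0]
force: [1.8, -0.0, -0.8]
gripper_width: 0.218
grip_force: 30.0
clock: 8.35
ee_pos: [494.5, 115.7, 70.3]
orientation: [1.0, -0.0, 0.003, -0.001]
force: [0.4, 1.1, -0.1]
gripper_width: 0.427
grip_force: 0.0
[493.56959223 115.1385279   68.87712289] 0.4241272383495112
```

View pics/w4.png

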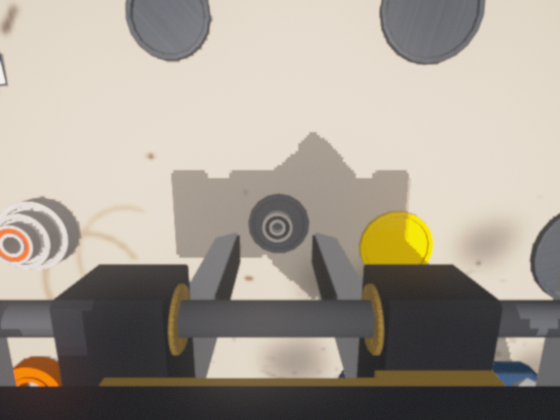

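Bearing_d lies in its dish: bearing at pixel (277,227), dish centre at (278,223). Now back to the stack for bearing_c.

```bash
cat > stk.py <<'E'
from h import *
import sys
cx,cy=float(sys.argv[1]),float(sys.argv[2])
m=camera_model('wrist');a,d=get_image('wrist'); W=pts('wrist',d,m); z=W[...,2]
o=observe();print(o['ee_pos'],o['gripper_width'])
for lo,hi in ((11,19),(23,31),(31,39)):
    p=W[(z>lo)&(z<hi)&(np.hypot(W[...,0]-cx,W[...,1]-cy)<32)]
    if len(p)>20: print(lo,hi,len(p),((p.min(0)+p.max(0))/2).round(1),np.ptp(p,0).round(),p[:,2].mean().round(1))
E
python3 -m crank '[[0,-3.5,0,0,0,0],[-0.3,-8,0,0,0,0],[-0.5,-12.5,0,0,0,0],[-0.6,-16,0,0,0,0],[-0.65,-17.8,0,0,0,0],[-0.65,-17.8,0,0,0,0],[-0.65,-17.8,0,0,0,0],[-0.65,-17.8,0,0,0,0]]' 4.6 && python3 stk.py 486 293
```

```text
clock: 9.2
ee_pos: [486.0, 289.5, 66.7]
orientation: [1.0, -0.002, -0.0, 0.001]
force: [0.1, -0.9, -0.1]
gripper_width: 0.488
grip_force: 0.0
[486.1471588  289.8113043   66.84905385] 0.4897909900792926
11 19 1373 [484.4 292.6  15. ] [52. 52.  8.] 14.6
23 31 1276 [484.7 291.8  27. ] [40. 40.  8.] 26.7
31 39 1226 [485.  291.8  34.1] [28. 28.  6.] 34.9
```

```bash
python3 -m crank '[[-0.1,0.05,2,0,0,0],[-0.1,0.05,3,0,0,0],[-0.1,0.05,3.5,0,0,0],[-0.1,0.05,3.73,0,0,0],[-0.1,0.05,3.73,0,0,0],[-0.1,0.05,3.73,0,0,0]]'
```

```text
clock: 9.85
ee_pos: [484.9, 292.5, 30.2]
orientation: [1.0, -0.0, 0.0, -0.0]
force: [0.1, -0.2, -0.1]
gripper_width: 0.492
grip_force: 0.0
```

```bash
python3 -m crank '[[0,0,0.05,0,0,0],[0,0,0.05,0,0,0],[0,0,0.05,0,0,0],[0,0,0.05,0,0,0],[0,0,0.05,0,0,0],[0,0,0.05,0,0,0]]' 2.0 25 && python3 -m crank '[[0,0,-1.5,0,0,0],[0.5,0.5,-3.5,0,0,0],[3,2,-4,0,0,0],[6,4,-4,0,0,0],[9,6,-4,0,0,0],[12,8.3,-4,0,0,0],[14.2,9.8,-4,0,0,0],[15,10.4,-4,0,0,0]]' && python3 -m crank '[[0,0,0,0,0,0],[0,0,0,0,0,0],[0,0,0,0,0,0],[0,0,0,0,0,0]]'
cat > dish.py <<'E'
from h import *
import sys
name=sys.argv[1]; R0=float(sys.argv[2])
m=camera_model('wrist');a,d=get_image('wrist'); W=pts('wrist',d,m); save(name,a)
o=observe();print(o['ee_pos'],o['gripper_width'],o['grip_force'])
# dish outline: fit circle of radius R0 to outer boundary pixels (bench-dark border), rays cast on plane z=4
g=a.max(2).astype(int); sat=g-a.min(2)
x,y=o['ee_pos'][:2]
v,u=np.mgrid[0:420,0:560]
rot=R.from_quat(m['orientation']).as_matrix()
ray=np.stack([(u-m['cx'])/m['fx'],(v-m['cy'])/m['fy'],np.ones(u.shape)],-1)@rot.T
P=m['xyz']+ray*((5-m['xyz'][2])/ray[...,2])[...,None]
mask=(g<125)&(sat<25)&(W[...,2]<9)&(W[...,2]>-3)
best=None
for dx in np.arange(-14,14.1,1):
  for dy in np.arange(-14,14.1,1):
    r=np.hypot(P[...,0]-x-dx,P[...,1]-y-dy)
    low=(W[...,2]<9)
    s=mask[(r<R0)&low].mean()-mask[(r>R0)&(r<R0+8)&low].mean()
    if best is None or s>best[0]: best=(s,dx,dy)
print('dish minus TCP',best)
E
python3 dish.py w5 28
```

```text
clock: 10.45
ee_pos: [484.8, 292.4, 29.5]
orientation: [1.0, 0.0, 0.0, -0.0]
force: [-0.5, -0.7, 2.4]
gripper_width: 0.283
grip_force: 25.0
clock: 11.25
ee_pos: [637.0, 184.9, 68.8]
orientation: [1.0, -0.002, 0.001, 0.001]
force: [0.2, -1.3, -0.1]
gripper_width: 0.279
grip_force: 25.0
clock: 11.65
ee_pos: [633.5, 189.9, 69.5]
orientation: [1.0, 0.001, -0.0, -0.0]
force: [0.1, -0.5, -1.3]
gripper_width: 0.283
grip_force: 25.0
[633.73664133 189.63146049  69.51111485] 0.279257567741167 24.998466210126935
dish minus TCP (np.float64(0.9747614650661742), np.float64(0.0), np.float64(-3.0))
```

View pics/w5.png

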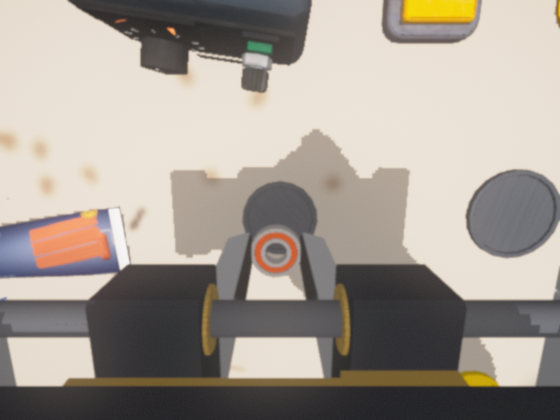

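Bearing_c is held level at pixel (276,252), about 3 mm in y from its dish centre at column 280.

```bash
python3 -m crank '[[0,0.25,2,0,0,0],[0,0.25,4,0,0,0],[0,0.25,5.2,0,0,0],[0,0.25,5.8,0,0,0],[0,0.25,6.1,0,0,0],[0,0.25,6.22,0,0,0],[0,0.25,6.22,0,0,0],[0,0.25,6.22,0,0,0]]'; python3 dish.py w5b 28
```

```text
clock: 12.5
ee_pos: [635.1, 186.0, 7.8]
orientation: [1.0, -0.0, 0.001, -0.0]
force: [-0.4, -0.2, -0.2]
gripper_width: 0.282
grip_force: 25.0
[635.11655498 185.93490032   7.78898764] 0.2810222390855045 24.998355906682264
dish minus TCP (np.float64(0.9521085659638416), np.float64(-1.0), np.float64(1.0))
```

Within about 1.5 mm of centre, so I'll release.

```bash
python3 -m crank '[[0,0,0.05,0,0,0],[0,0,0.05,0,0,0]]' && python3 -m crank '[[0,0,0,0,0,0],[0,0,0,0,0,0],[0,0,0,0,0,0],[0,0,-0.5,0,0,0],[0,0,-3,0,0,0],[0,0,-6,0,0,0],[0,0,-6,0,0,0],[0,0,-6,0,0,0]]' 4.6 && python3 dish.py w6 28
```

```text
clock: 12.75
ee_pos: [634.8, 185.8, 6.8]
orientation: [1.0, -0.0, 0.0, -0.0]
force: [-0.6, -0.4, -0.2]
gripper_width: 0.278
grip_force: 25.0
clock: 13.55
ee_pos: [635.1, 185.8, 67.5]
orientation: [1.0, -0.0, 0.001, -0.0]
force: [-0.0, -0.3, -0.5]
gripper_width: 0.489
grip_force: 0.0
[634.34779004 185.47289993  66.43503952] 0.48855723778432975 0.0
dish minus TCP (np.float64(0.9391802734269846), np.float64(-1.0), np.float64(1.0))
```

View pics/w6.png

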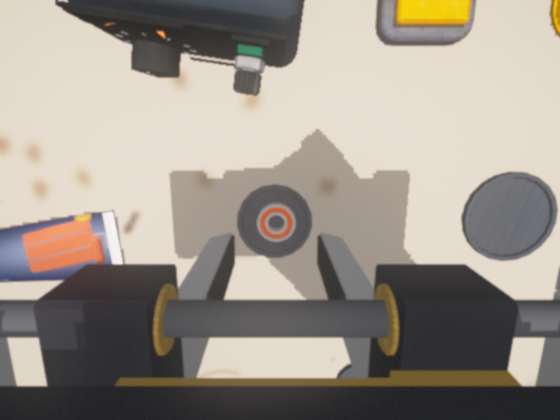

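Bearing_c lies centred in its dish at pixel (276,222). Next is bearing_b.

```bash
python3 -m crank '[[-3,-2,0,0,0,0],[-6,-4.2,0,0,0,0],[-9,-6.4,0,0,0,0],[-12,-8.5,0,0,0,0],[-14.2,-10,0,0,0,0],[-15,-10.6,0,0,0,0],[-15,-10.6,0,0,0,0],[-15,-10.6,0,0,0,0]]' 6 && python3 -m crank '[[0,0,0,0,0,0],[0,0,0,0,0,0],[0,0,0,0,0,0]]' && python3 stk.py 486 293
```

```text
clock: 14.4
ee_pos: [485.9, 290.5, 66.1]
orientation: [1.0, -0.001, 0.0, 0.001]
force: [-0.3, 0.1, -0.3]
gripper_width: 0.639
grip_force: 0.0
clock: 14.7
ee_pos: [485.4, 291.0, 66.5]
orientation: [1.0, -0.001, 0.0, 0.0]
force: [0.1, 0.0, -1.2]
gripper_width: 0.638
grip_force: 0.0
[485.20934354 291.204801    66.54723016] 0.6377899913577907
11 19 1401 [484.7 292.5  15. ] [52. 51.  8.] 14.6
23 31 2261 [484.3 291.8  26.3] [40. 39.  7.] 26.3
```

```bash
python3 -m crank '[[-0.05,-0.05,2,0,0,0],[-0.05,-0.05,3.5,0,0,0],[-0.05,-0.05,4.4,0,0,0],[-0.05,-0.05,4.85,0,0,0],[-0.05,-0.05,4.85,0,0,0],[-0.05,-0.05,4.85,0,0,0],[-0.05,-0.05,4.85,0,0,0]]' && python3 -m crank '[[0,0,0,0,0,0],[0,0,0,0,0,0],[0,0,0,0,0,0],[0,0,0,0,0,0],[0,0,0,0,0,0],[0,0,0,0,0,0]]' 3.0 30
```

```text
clock: 15.45
ee_pos: [484.6, 292.6, 18.7]
orientation: [1.0, -0.0, 0.0, -0.0]
force: [-0.0, -0.3, 0.7]
gripper_width: 0.637
grip_force: 0.0
clock: 16.05
ee_pos: [484.3, 292.3, 18.3]
orientation: [1.0, -0.0, 0.0, 0.0]
force: [0.5, -0.3, 3.1]
gripper_width: 0.407
grip_force: 30.0
```

```bash
python3 -m crank '[[0,0,-1.5,0,0,0],[0,0.5,-4,0,0,0],[2,4,-5,0,0,0],[4,7.5,-5,0,0,0],[6,11,-5,0,0,0],[8,14.5,-5,0,0,0],[10,18,-5,0,0,0],[12,21.5,-5,0,0,0]]' >/dev/null&& python3 -m crank '[[1.5,3,0,0,0,0],[2.7,5.4,0,0,0,0],[3.1,6.3,0,0,0,0],[3.1,6.3,0,0,0,0],[3.1,6.3,0,0,0,0],[3.1,6.3,0,0,0,0],[3.1,6.3,0,0,0,0]]' && python3 dish.py w7 34
```

```text
clock: 17.55
ee_pos: [634.6, 16.4, 68.2]
orientation: [1.0, 0.001, -0.0, -0.0]
force: [0.5, -0.2, -0.4]
gripper_width: 0.409
grip_force: 30.0
[634.79193173  15.98086872  68.28169993] 0.40552902816600034 29.99139626539545
dish minus TCP (np.float64(0.9774202180935783), np.float64(2.0), np.float64(-3.0))
```

View pics/w7.png

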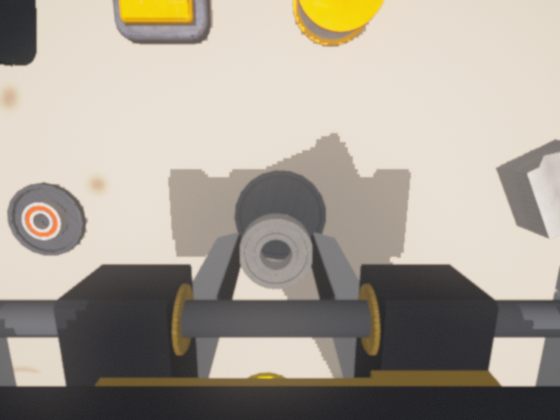

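Bearing_b is held level at pixel (276,250), with dish b centred near column 280. I'll shift 2–3 mm and descend.

```bash
python3 -m crank '[[0.15,0.2,2,0,0,0],[0.15,0.2,4,0,0,0],[0.15,0.2,5.2,0,0,0],[0.15,0.2,5.8,0,0,0],[0.15,0.2,6,0,0,0],[0.15,0.2,6,0,0,0],[0.15,0.2,6,0,0,0],[0.15,0.2,6,0,0,0]]'; python3 dish.py w7b 34
```

```text
clock: 18.4
ee_pos: [637.2, 12.4, 8.9]
orientation: [1.0, -0.0, 0.001, -0.0]
force: [-0.1, -0.3, -1.3]
gripper_width: 0.408
grip_force: 30.0
[637.14113377  12.32447767   8.81054485] 0.40822560464067986 29.991304792638402
dish minus TCP (np.float64(0.9567753732541947), np.float64(0.0), np.float64(1.0))
```

```bash
python3 -m crank '[[0,0,0.12,0,0,0],[0,0,0.12,0,0,0],[0,0,0.12,0,0,0]]' && python3 -m crank '[[0,0,0,0,0,0],[0,0,0,0,0,0],[0,0,0,0,0,0],[0,0,-0.5,0,0,0],[0,0,-3,0,0,0],[0,0,-6,0,0,0],[0,0,-6,0,0,0],[0,0,-6,0,0,0]]' 6 && python3 dish.py w8 34
```

```text
clock: 18.75
ee_pos: [636.6, 12.3, 6.9]
orientation: [1.0, -0.0, 0.0, 0.0]
force: [0.6, 0.4, -0.4]
gripper_width: 0.405
grip_force: 30.0
clock: 19.55
ee_pos: [637.1, 12.2, 67.8]
orientation: [1.0, -0.0, 0.001, 0.0]
force: [0.3, 0.5, 0.4]
gripper_width: 0.639
grip_force: 0.0
[636.2827779   12.08155295  66.75914602] 0.63835934790595 0.0
dish minus TCP (np.float64(0.9722431517974774), np.float64(1.0), np.float64(1.0))
```

View pics/w8.png

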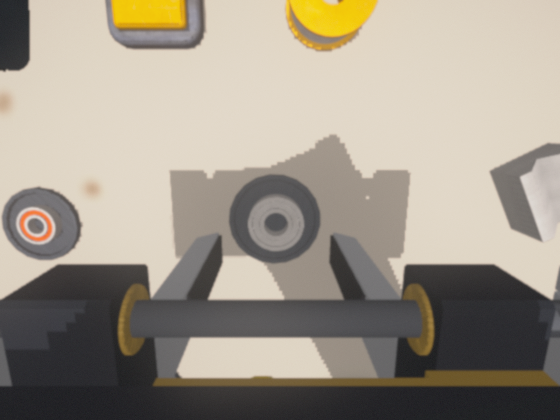

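Bearing_b lies centred in its dish at pixel (276,222). Back for bearing_a.

```bash
python3 -m crank '[[-2,-4,0,0,0,0],[-4,-7.6,0,0,0,0],[-6,-11.2,0,0,0,0],[-8,-14.8,0,0,0,0],[-10,-18.4,0,0,0,0],[-12,-22,0,0,0,0],[-14,-25.5,0,0,0,0],[-15.2,-28,0,0,0,0]]' 7.5 >/dev/null && python3 -m crank '[[0,0,0,0,0,0],[0,0,0,0,0,0],[0,0,0,0,0,0],[0,0,0,0,0,0]]' && python3 stk.py 486 293
```

```text
clock: 20.8
ee_pos: [485.3, 290.4, 66.5]
orientation: [1.0, -0.001, -0.0, 0.001]
force: [-0.7, -0.3, -0.4]
gripper_width: 0.798
grip_force: 0.0
[485.33647008 290.63646981  66.60928236] 0.7948812469450861
11 19 3232 [484.5 292.6  14.1] [52. 51.  6.] 14.2
```

```bash
python3 -m crank '[[-0.05,-0.1,2,0,0,0],[-0.05,-0.1,4,0,0,0],[-0.05,-0.1,5.4,0,0,0],[-0.05,-0.1,6,0,0,0],[-0.05,-0.1,6.15,0,0,0],[-0.05,-0.1,6.15,0,0,0],[-0.05,-0.1,6.15,0,0,0]]' && python3 -m crank '[[0,0,0,0,0,0],[0,0,0,0,0,0],[0,0,0,0,0,0],[0,0,0,0,0,0],[0,0,0,0,0,0],[0,0,0,0,0,0]]' 4.2 40
```

```text
clock: 21.55
ee_pos: [484.7, 293.6, 6.1]
orientation: [1.0, -0.0, 0.001, -0.0]
force: [-0.5, 0.1, 0.3]
gripper_width: 0.801
grip_force: 0.0
clock: 22.15
ee_pos: [484.3, 293.3, 5.7]
orientation: [1.0, 0.0, 0.0, -0.0]
force: [-0.6, -0.7, 2.4]
gripper_width: 0.537
grip_force: 40.0
```

```bash
python3 -m crank '[[0,0,-1.5,0,0,0],[0,0.5,-4,0,0,0],[0,4,-5,0,0,0],[-0.2,8,-5,0,0,0],[-0.4,12,-5,0,0,0],[-0.6,16,-5,0,0,0],[-0.8,20,-5,0,0,0],[-1,24,-5,0,0,0]]' && python3 -m crank '[[-0.2,4,0,0,0,0],[-0.4,8,0,0,0,0],[-0.6,12,0,0,0,0],[-0.7,15,0,0,0,0],[-0.8,17,0,0,0,0],[-0.8,17.4,0,0,0,0],[-0.8,17.4,0,0,0,0],[-0.8,17.4,0,0,0,0]]' && python3 -m crank '[[0,0,0,0,0,0],[0,0,0,0,0,0],[0,0,0,0,0,0]]' && python3 dish.py w9 41
```

```text
clock: 22.95
ee_pos: [474.0, 51.8, 56.1]
orientation: [1.0, 0.0, 0.0, 0.0]
force: [0.5, -0.3, -2.6]
gripper_width: 0.538
grip_force: 40.0
clock: 23.75
ee_pos: [466.6, -119.0, 55.7]
orientation: [1.0, 0.001, 0.0, -0.0]
force: [-0.0, 0.9, -1.9]
gripper_width: 0.536
grip_force: 40.0
clock: 24.05
ee_pos: [466.3, -119.9, 55.5]
orientation: [1.0, 0.001, 0.0, -0.0]
force: [-0.0, 0.4, -1.8]
gripper_width: 0.539
grip_force: 40.0
[ 466.23890748 -120.06768727   55.43834747] 0.5381627581774887 39.99940441455692
dish minus TCP (np.float64(0.9797113229281502), np.float64(0.0), np.float64(-3.0))
```

View pics/w9.png

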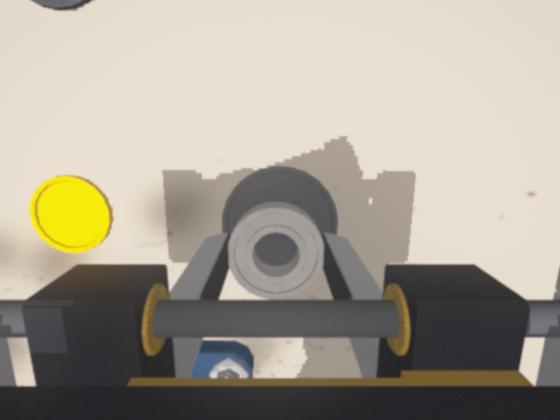

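Bearing_a is held level at pixel (276,252), with dish a centred near column 280. I'll shift slightly in y and lower.

```bash
python3 -m crank '[[0,0.15,1.5,0,0,0],[0,0.15,3,0,0,0],[0,0.15,3.9,0,0,0],[0,0.15,4.4,0,0,0],[0,0.15,4.6,0,0,0],[0,0.15,4.6,0,0,0],[0,0.15,4.6,0,0,0],[0,0.15,4.6,0,0,0]]'; python3 dish.py w9b 41
```

```text
clock: 24.9
ee_pos: [466.5, -122.3, 9.8]
orientation: [1.0, -0.0, 0.0, 0.0]
force: [0.7, 0.7, -1.6]
gripper_width: 0.541
grip_force: 40.0
[ 466.42955279 -122.28165261    9.77199357] 0.537341350012477 39.999194322153926
dish minus TCP (np.float64(0.956569818022332), np.float64(0.0), np.float64(-1.0))
```

```bash
python3 -m crank '[[0,0,0.05,0,0,0],[0,0,0.1,0,0,0],[0,0,0.1,0,0,0],[0,0,0.1,0,0,0]]' && python3 -m crank '[[0,0,0,0,0,0],[0,0,0,0,0,0],[0,0,0,0,0,0],[0,0,-0.5,0,0,0],[0,0,-3,0,0,0],[0,0,-7,0,0,0],[0,0,-10,0,0,0],[0,0,-10,0,0,0]]' 7.5 && python3 -m crank '[[0,0,0,0,0,0],[0,0,0,0,0,0],[0,0,0,0,0,0],[0,0,0,0,0,0]]' && python3 dish.py w10 41
python3 - <<'E'
from h import *
a,d=get_image('top'); a2,d2=get_image('scene')
save('f',np.hstack([cv2.resize(a2[100:300,180:420],(480,400))]))
E
```

```text
clock: 25.35
ee_pos: [466.3, -122.3, 8.6]
orientation: [1.0, 0.0, 0.0, 0.0]
force: [-0.6, 0.4, 2.2]
gripper_width: 0.537
grip_force: 40.0
clock: 26.15
ee_pos: [468.8, -122.6, 112.0]
orientation: [1.0, -0.0, 0.004, 0.001]
force: [1.0, -0.0, -0.4]
gripper_width: 0.796
grip_force: 0.0
clock: 26.55
ee_pos: [465.5, -121.9, 107.5]
orientation: [1.0, 0.0, -0.001, -0.0]
force: [0.3, 0.3, -1.2]
gripper_width: 0.796
grip_force: 0.0
[ 465.6240354  -121.94778395  107.62733448] 0.7973836162667962 0.0
dish minus TCP (np.float64(0.9695742838473904), np.float64(1.0), np.float64(-1.0))
```

View pics/w10.png

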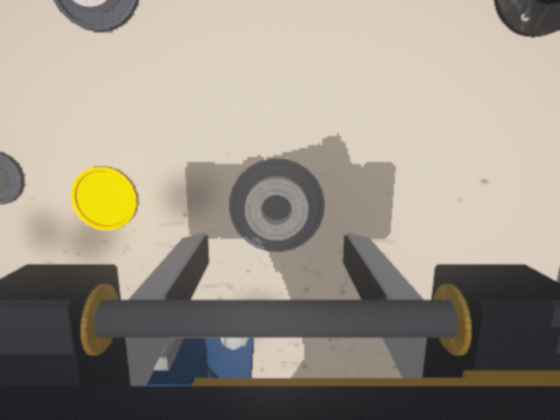

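View pics/f.png

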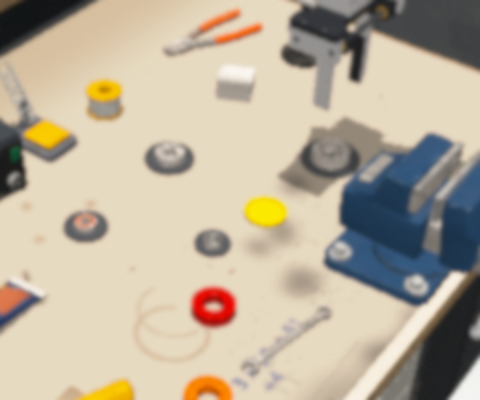

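The wrist view shows bearing_a centred in dish a at pixel (277,207). The scene view shows all four bearings flat in their dishes and the vee block in place, with the gripper clear.

```bash
python3 -c "
from rig import job_done
print(job_done())"
```

```text
the job is handed in; nothing more can be done
None
```

All four bearings were set down in the dishes of their sizes, lying flat and near centre in the last pictures, and the job was handed in at about 27 s; the hand-in returned no verdict, and the vee block and blue tube were not touched.

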